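Close the paint box with its four clips

TASK

Close the paint box: slide its lid in under the hand-rest bridge and set it fully down in the box with all four clips still open, then snap the clips down over the rim in opposite-corner order (one clip, then the one diagonally across from it, then the other two). Do not knock the bridge, and leave the other things on the table where they are.

Things in the scene. Friction and masses are not known exactly. Their poses are not given: they have to be found in the camera images.
- box: Open grey plastic paint box, fixed to the table. Outside 150 (x) x 200 (y) x 65 mm high, walls 5 mm, so the opening is 140 x 190. Origin: centre of its underside; z up; its -x side (towards the robot) stands under the bridge. A 4 mm rim flange runs along its two x sides.
- lid: Loose grey lid, about 0.4 kg, right way up. Origin: centre of its underside; z up. Plug 134 (x) x 184 (y) mm, z 0 to 10 (lowest 5 mm: 126 x 176), fits the box's opening with 3 mm play a side, either way round. Plate over it 160 x 210, z 10 to 18. Handle bar at the centre: 60 long in x, 20 wide in y, z 18 to 52. Fully down, its origin is 55 mm above the box's.
- clip0 (a joint): Clip by the lid's +x +y corner, a black plate 42 mm wide, 50 mm from hinge to free edge, 5 thick, hinged along y. 0 = open, slanting up and outward; 0.63 = level, outward; 2.2 = shut, straight down beside the box's rim. Over-centre spring: rests at 0 or 2.2; pushed down past 1.1 it snaps shut by itself; 2 N at 25 mm from the hinge.
- clip0_tip (a point): Middle of the free edge of clip0 (diagonal partner: clip2).
- clip0_hinge (a point): Middle of the hinge line of clip0, fixed in the lid at x +84, y +65, z 14 mm.
- clip1 (a joint): Clip by the lid's +x -y corner, a black plate 42 mm wide, 50 mm from hinge to free edge, 5 thick, hinged along y. 0 = open, slanting up and outward; 0.63 = level, outward; 2.2 = shut, straight down beside the box's rim. Over-centre spring: rests at 0 or 2.2; pushed down past 1.1 it snaps shut by itself; 2 N at 25 mm from the hinge.
- clip1_tip (a point): Middle of the free edge of clip1 (diagonal partner: clip3).
- clip1_hinge (a point): Middle of the hinge line of clip1, fixed in the lid at x +84, y -65, z 14 mm.
- clip2 (a joint): Clip by the lid's -x -y corner, a black plate 42 mm wide, 50 mm from hinge to free edge, 5 thick, hinged along y. 0 = open, slanting up and outward; 0.63 = level, outward; 2.2 = shut, straight down beside the box's rim. Over-centre spring: rests at 0 or 2.2; pushed down past 1.1 it snaps shut by itself; 2 N at 25 mm from the hinge.
- clip2_tip (a point): Middle of the free edge of clip2 (diagonal partner: clip0).
- clip2_hinge (a point): Middle of the hinge line of clip2, fixed in the lid at x -84, y -65, z 14 mm.
- clip3 (a joint): Clip by the lid's -x +y corner, a black plate 42 mm wide, 50 mm from hinge to free edge, 5 thick, hinged along y. 0 = open, slanting up and outward; 0.63 = level, outward; 2.2 = shut, straight down beside the box's rim. Over-centre spring: rests at 0 or 2.2; pushed down past 1.1 it snaps shut by itself; 2 N at 25 mm from the hinge.
- clip3_tip (a point): Middle of the free edge of clip3 (diagonal partner: clip1).
- clip3_hinge (a point): Middle of the hinge line of clip3, fixed in the lid at x -84, y +65, z 14 mm.
- bridge: Wooden hand-rest bridge, fixed to the table, same origin and yaw as the box. Its bar runs along the box's y above the near (-x) pair of clips: x -140 to -95 mm, y -170 to 170 mm, z 170 to 188 mm in the box's frame. Posts under it at x -133 to -102, y +-158 mm (20 mm wide), with feet x -153 to -82, 12 mm high.
- mug: Bystander: black mug, 80 mm across, 100 high. Origin: centre of its underside.
- jar: Bystander: glass jar with metal cap, 70 mm across, 75 high. Origin: centre of its underside.
- sanding_block: Bystander: dark grey sanding block, 100 x 55 x 30 mm. Origin: centre of its underside.
- brush: Bystander: paint brush lying down, 200 mm long.
- box_of_charcoal: Bystander: flat cardboard box, 120 x 70 x 20 mm. Origin: centre of its underside.
- jar2: Bystander: green glass jar with metal cap, 70 mm across, 90 high. Origin: centre of its underside.
- bottle: Bystander: white plastic bottle, 80 mm across, 200 high. Origin: centre of its underside.

How it is judged:
On the way, in this order (a step that is already met when the one before it is completed fails the run):
1. the lid is set fully down in the box, let go, with all four clips still open (z of lid in the frame of box between 0.051 and 0.0585 m and horizontal distance between lid and box below 0.008 m and angle between the x axis of lid and the x axis of box, either way round below 0.08 rad and angle between the z axis of lid and the z axis of box, either way round below 0.04 rad and value of joint each of clip0, clip1, clip2, clip3 below 0.7 rad and contact force between the fingers and lid below 0.1 N), for 0.2 s.
2. the first two clips snapped shut are diagonally opposite, the other two still open (z of lid in the frame of box between 0.051 and 0.0585 m and horizontal distance between lid and box below 0.008 m and angle between the x axis of lid and the x axis of box, either way round below 0.08 rad and angle between the z axis of lid and the z axis of box, either way round below 0.04 rad and ((value of joint each of clip0, clip2 above 2.05 rad and value of joint each of clip1, clip3 below 0.7 rad) or (value of joint each of clip1, clip3 above 2.05 rad and value of joint each of clip0, clip2 below 0.7 rad))), for 0.1 s.
At the end, for the whole second after the job is handed in: The lid sits level and fully down in the box (origin 51 to 58.5 mm above the box's, within 8 mm sideways and 0.08 rad in turn), at rest, and all four clips read above 2.05 rad (shut) (z of lid in the frame of box between 0.051 and 0.0585 m and horizontal distance between lid and box below 0.008 m and angle between the x axis of lid and the x axis of box, either way round below 0.08 rad and angle between the z axis of lid and the z axis of box, either way round below 0.04 rad and value of joint each of clip0, clip1, clip2, clip3 above 2.05 rad and linear speed of lid below 0.02 m/s); the robot touches nothing.
It fails at once if the bridge is knocked (more than 12 N) (contact force between bridge and anything else above 12 N).
It fails at once if one of the bystanders is shifted by more than 30 mm (distance of any of mug, jar, sanding_block, brush, box_of_charcoal, jar2, bottle from where it was at the start of the episode above 0.03 m).
It also fails if it takes over 72 s, if anything falls off the work surface, if the arm or the gripper's body presses on something with over 40 N, if the wrist force passes 120 N, or if a joint passes its speed limit or range.

ROBOT

A 6-joint arm with a two-finger parallel gripper is mounted at the origin on the work surface. World frame = base frame: x ahead of the robot, y to its left, z up, the work surface at z = 0. Lengths are in m, angles in rad, forces in N, time in s.
With the tool pointing down it reaches from about 0.25 to 0.8 m from the base axis. Payload 3.9 kg.
Tool frame: the origin (TCP) lies at the very end of the fingers, on their centre line; the grasp point (between the pads) lies 19 mm behind it; z points along the fingers, y is the line along which they close (so a half turn about z gives the same grasp; the last joint's range is limited). The gripper opens to 85 mm and grips with 20 to 120 N. Pads are 22 mm wide; open, the fingers measure 114 mm over their backs; the gripper's body (76 mm by 85 mm) begins 54 mm behind the grasp point. The pads swing forward as they close: fully open they stand 13 mm farther back than shut.
Start: joints at [-1.281, 0.26, -0.138, 1.173, 0, 1.571], TCP at [0.15, -0.503, 0.231] pointing down, gripper open.
Joint ranges: [-2.78, 2.78], [-0.83, 1.72], [-1.28, 1.37], [-1.9, 2.12], [-1.57, 1.48], [-3.14, 3.14]. Speed limits (rad/s): [2.57, 2.57, 3.14, 3.14, 3.14, 3.14].

INTERFACE

Orientations are given as a rotation vector (axis times angle).
In Python, from plant import env, cams, probe_bus, ticket gives the robot as it stands (env), with the cameras (cams), the readings (probe_bus) and the job (ticket).
- The arm moves only by the shell command python3 steer.py 'ROWS' [FORCE]. ROWS is a JSON list of rows, 1 to 5 of them, each of 7 numbers: a rotation vector rx, ry, rz in rad, then dx, dy, dz in m, then the finger opening in m; each row is the pose to reach, as a shift and turn from the pose commanded when the command began, along the tool's axes at that moment; what a row does not reach only later rows make up. A row lasts 1/10 s, in which the tool goes at most 0.05 m and 0.15 rad, less where a joint would pass 70% of its speed; a pose out of reach is approached as far as the arm can. The fingers move at their own pace and stop on an object; FORCE is the grip in N (left out, the last holds). Time passes only in rows, so rows that do not move let the fingers close. It prints the time, the measured TCP pose, the force, the opening and the grip force at its end.
- probe_bus.state(): the state, without advancing time (a new reading comes with each control period).
- cams.camera(name): name is "side" or "top" or "wrist"; returns the picture (420x560x3 uint8, blue, green, red); there is no depth.
- cams.camera_info(name): a dict with "vfov" (degrees; the focal length in pixels is half the picture's height over the tangent of half this angle, whatever the lens; pixels are square), "cx", "cy" (the principal point, pixels), "cam_to_world" (4x4, takes a point from camera to world coordinates). Camera axes: x right, y down, z forward; pixel columns grow to the right and rows downward; lengths in m; the calibration is good to about 2 mm. A picture is of the moment at which its call begins: read the wrist's pose just before it. camera_info takes no time and is no camera call; for the wrist camera it gives the pose at the moment of the call.
- ticket.job_done(): hands the job in; it is judged then, once.
The state is a dict: "time": time; "joints": joint angles; "joint_vel": joint speeds; "effort": joint torques, N m; "ee_pos": TCP position; "tcp_rot": TCP orientation; "ft_force": force on the tool from outside, world axes, zero at the start; "moment": the same for the moment, N m; "opening": finger opening in m; "finger_force": force on a finger pad.
Only numpy, scipy, OpenCV 4.12 (cv2) and the standard library are available. Lean on these libraries where they do the work, as an engineer would, in place of code of your own. Each camera call takes 0.05 s, during which the arm holds its last target. There are 200 camera calls.

## Working session

There is one attempt and no reset: what is moved stays moved. The work goes in short steps, Python scripts to look and compute and a shell command to move; the robot and the scene stay as the last step left them, time stands still between calls to the robot, and variables do not carry over. Pictures are saved under pics/ and viewed, at most 10 in all, crops included, and the job is handed in when it is done.

```bash
ls; mkdir -p pics; python3 - <<'E'
from plant import env, cams, probe_bus, ticket
import cv2,numpy as np
s=probe_bus.state(); print(s['time'],s['ee_pos'],s['tcp_rot'],s['opening'])
for n in ['top','side']:
    i=cams.camera_info(n); print(n,i['vfov'],i['cx'],i['cy'],np.round(i['cam_to_world'],3).tolist())
    cv2.imwrite(f'pics/{n}0.png',cams.camera(n))
E
```

```text
pics
plant.py
steer.py
0.0 [ 0.14982823 -0.50245831  0.23046984] [-3.10678468e+00 -4.53324525e-01  4.04548511e-04] 0.085145728228518
top 48.622294856902755 272.3047212258991 212.79552344090845 [[-0.004, -0.997, 0.082, 0.412], [-1.0, 0.004, 0.007, -0.047], [-0.007, -0.082, -0.997, 1.339], [0.0, 0.0, 0.0, 1.0]]
side 42.20983409463045 286.0975548520277 214.07867075007402 [[-0.847, -0.325, 0.421, -0.153], [-0.532, 0.497, -0.686, 1.064], [0.014, -0.805, -0.593, 1.031], [0.0, 0.0, 0.0, 1.0]]
```

View pics/top0.png

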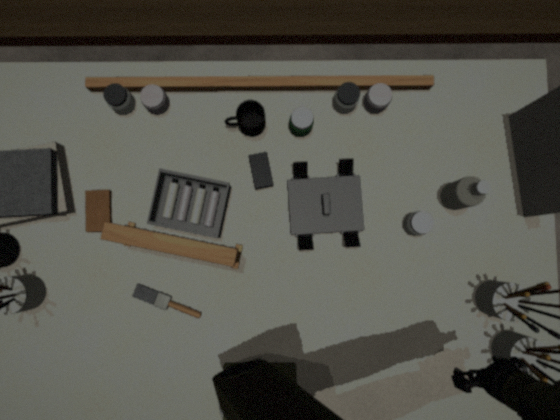

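View pics/side0.png

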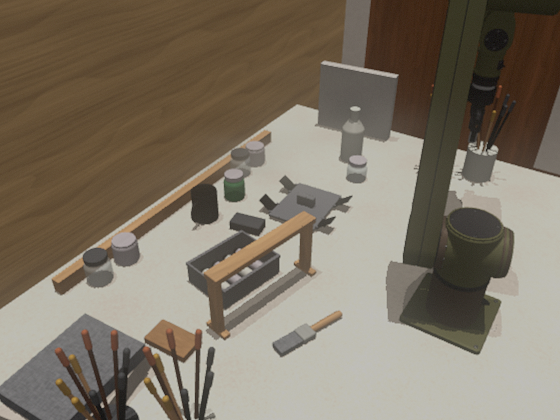

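Top view: the box is at about (190,203), with the bridge on its lower side from (105,232) to (240,258). The lid is at about (326,205) with its four clips up and down. Next I'll enlarge crops of both views.

```bash
python3 - <<'E'
import cv2,numpy as np
def crop(n,x0,y0,w,h,s,g=0.5):
    im=cv2.imread(f'pics/{n}0.png')[y0:y0+h,x0:x0+w]
    im=(255*(im/255.)**g).astype('uint8')
    im=cv2.resize(im,None,fx=s,fy=s,interpolation=cv2.INTER_CUBIC)
    for c in range(-(-x0//20)*20,x0+w,20): cv2.line(im,((c-x0)*s,0),((c-x0)*s,6),(0,0,255),1); cv2.putText(im,str(c),((c-x0)*s,16),0,.35,(0,0,255))
    for r in range(-(-y0//20)*20,y0+h,20): cv2.line(im,(0,(r-y0)*s),(6,(r-y0)*s),(0,0,255),1); cv2.putText(im,str(r),(8,(r-y0)*s+4),0,.35,(0,0,255))
    return im
cv2.imwrite('pics/topc.png',np.vstack([crop('top',90,160,160,118,5)[:,:800]]))
cv2.imwrite('pics/toplid.png',crop('top',270,150,115,110,5))
cv2.imwrite('pics/sidec.png',crop('side',180,165,180,145,4))
E
```

```text
(no output)
```

View pics/topc.png

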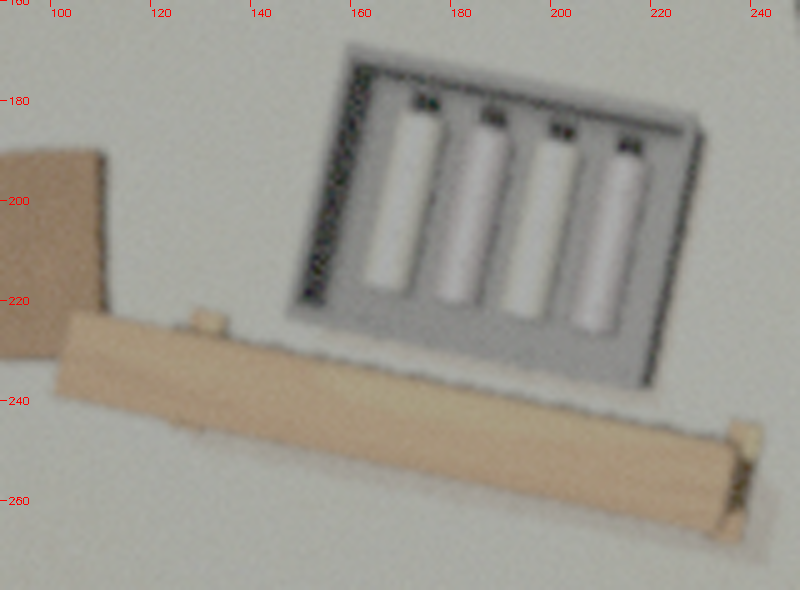

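View pics/toplid.png

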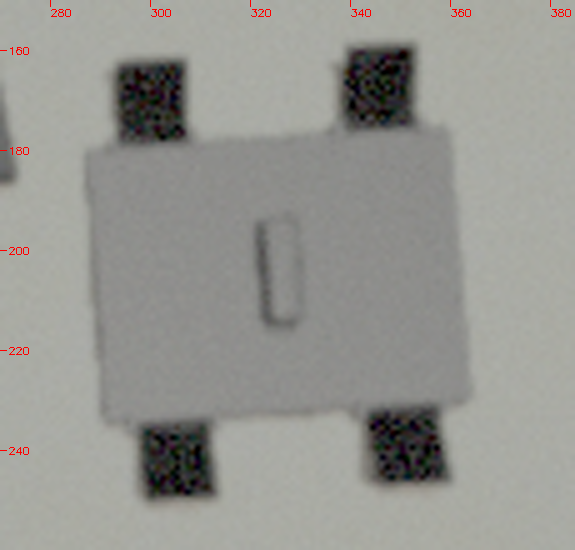

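View pics/sidec.png

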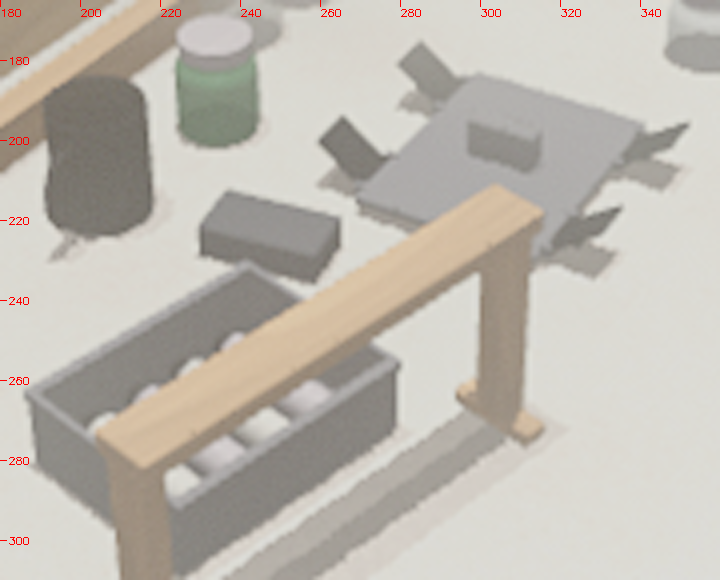

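The crops give the corner pixels. I'm fitting the box, bridge and lid poses, with heights left free, to both views.

```bash
cat > h.py <<'E'
from plant import env, cams, probe_bus, ticket
import numpy as np, json
from scipy.optimize import least_squares
from scipy.spatial.transform import Rotation as R
def proj(n,P,info=None):
    i=info or cams.camera_info(n); T=np.linalg.inv(i['cam_to_world']); f=210/np.tan(np.radians(i['vfov'])/2)
    p=np.atleast_2d(P)@T[:3,:3].T+T[:3,3]
    return p[:,:2]/p[:,2:]*f+[i['cx'],i['cy']]
def place(pose,P):
    x,y,z,a=pose; c,s=np.cos(a),np.sin(a); P=np.atleast_2d(np.array(P,float))
    return P@np.array([[c,-s,0],[s,c,0],[0,0,1]]).T+[x,y,z]
def fit(obs,x0):  # obs: {cam:[(objpoint mm),(pixel)]}
    def res(p): return np.concatenate([(proj(n,place(p,np.array([o[0] for o in l])/1000))-np.array([o[1] for o in l])).ravel() for n,l in obs.items()])
    r=least_squares(res,x0,loss='soft_l1'); return r.x,res(r.x).reshape(-1,2)
E
python3 - <<'E'
from h import *
np.set_printoptions(precision=4,suppress=True)
X,Y=75,100
box={'top':[((X,Y,65),(160,169)),((X,-Y,65),(229.4,184)),((-X,Y,65),(148,223)),((-X,-Y,65),(219.2,236.6))],
'side':[((X,Y,65),(187,263.2)),((X,-Y,65),(241.7,231.2)),((-X,-Y,65),(279.5,255.7)),((-X,Y,65),(223.7,290))]}
br={'top':[((-95,170,188),(104,222.4)),((-140,170,188),(100.4,239)),((-140,-170,188),(234.4,266)),((-95,-170,188),(237.4,249))],
'side':[((-95,-170,188),(304.2,211.2)),((-140,-170,188),(315.7,218)),((-95,170,188),(204.2,273.7)),((-140,170,188),(215.7,282.5))]}
lid={'top':[((80,105,18),(287.4,180)),((80,-105,18),(359.4,175.4)),((-80,-105,18),(364,230.4)),((-80,105,18),(291,235))],
'side':[((80,-105,18),(299.5,183.7)),((80,105,18),(269.5,215.7)),((-80,-105,18),(340.7,196.2))]}
han={'top':[((30,10,52),(322.4,193.4)),((30,-10,52),(329.6,193.4)),((-30,-10,52),(330.4,214)),((-30,10,52),(324,215))],
'side':[((30,0,52),(297,195.5)),((-30,-10,52),(315.2,198.7))]}
both={k:box[k]+br[k] for k in box}
for n,o,x in [('box',box,[.5,.2,0,-.2]),('bridge',br,[.5,.2,0,-.2]),('both',both,[.5,.2,0,-.2]),('lid',lid,[.5,-.2,0,0]),('handle',han,[.5,-.2,0,0])]:
    p,r=fit(o,x); print(n,p); print(np.round(r,1).tolist())
E
```

```text
box [ 0.5459  0.1924 -0.0051 -0.2053]
[[-0.2, 0.4], [0.6, -0.4], [-0.1, -0.9], [-0.5, -0.0], [-0.1, 0.4], [0.7, -0.5], [0.1, -1.0], [0.2, 1.6]]
bridge [ 0.545   0.195  -0.0048 -0.2008]
[[0.4, -0.5], [-0.1, 0.6], [-0.4, 0.5], [0.3, -0.4], [-0.8, -0.3], [0.6, 0.1], [-0.9, -0.3], [0.5, 0.5]]
both [ 0.5453  0.1936 -0.0051 -0.2044]
[[-0.7, 0.7], [0.1, -0.2], [-0.5, -0.7], [-1.0, 0.1], [0.9, -0.9], [0.4, 0.2], [-0.1, 0.6], [0.6, -0.3], [-0.2, 0.7], [0.6, -0.2], [0.0, -0.7], [0.1, 2.0], [-0.5, -0.3], [0.8, 0.1], [-0.9, -0.7], [0.5, 0.1]]
lid [ 0.5428 -0.1908 -0.0095  0.0633]
[[-0.3, 0.1], [0.3, -0.2], [0.3, 0.0], [0.0, 0.4], [-0.5, -0.0], [-1.1, -0.3], [1.2, 0.6]]
handle [ 0.5437 -0.1902 -0.0123  0.0559]
[[-0.2, -0.1], [-0.3, -0.5], [0.4, 0.1], [-0.3, -0.5], [0.8, -0.2], [0.6, 0.4]]
```

```bash
cat >> h.py <<'E'
def rot(yaw,tilt=0,about=None):  # tool down at yaw; tilt leans the fingers' end towards -x of a frame turned by yaw `about`
    Rt=R.from_euler('z',yaw)*R.from_euler('x',np.pi)
    a=yaw if about is None else about
    ax=R.from_euler('z',a).apply([0,1,0]); return R.from_rotvec(ax*tilt)*Rt
def go(pos,yaw,tilt=0,about=None):
    s=probe_bus.state(); Rc=R.from_rotvec(s['tcp_rot']); d=Rc.inv().apply(np.array(pos)-s['ee_pos']); w=(Rc.inv()*rot(yaw,tilt,about)).as_rotvec()
    print('t',round(s['time'],2),'at',np.round(s['ee_pos'],4),'rows',np.round(w,3).tolist(),np.round(d,4).tolist(),'|d|',round(np.linalg.norm(d),3))
E
python3 - <<'E'
from h import *
go([.53,-.19,.28],.06)
i=cams.camera_info('wrist'); print(i['vfov'],i['cx'],i['cy']); C=i['cam_to_world']
s=probe_bus.state();Rc=R.from_rotvec(s['tcp_rot']);print(Rc.inv().apply(C[:3,3]-s['ee_pos']),Rc.inv().as_matrix()@C[:3,:3])
E
```

```text
t 0.1 at [ 0.1498 -0.5025  0.2305] rows [-0.002, 0.0, 0.23] [0.4536, -0.191, -0.0491] |d| 0.495
64.5096902818808 273.8704000331043 211.5211449561729
[ 0.07567622 -0.00093398 -0.14258602] [[ 9.05579434e-04 -9.54248888e-01 -2.99012107e-01]
 [ 9.99999563e-01  7.94766638e-04  4.92200331e-04]
 [-2.32036771e-04 -2.99012422e-01  9.54249190e-01]]
```

```bash
python3 steer.py '[[0,0,0.05,0.042,-0.018,-0.01,0.085],[0,0,0.1,0.085,-0.036,-0.02,0.085],[0,0,0.15,0.13,-0.054,-0.03,0.085],[0,0,0.2,0.175,-0.073,-0.04,0.085],[0,0,0.23,0.22,-0.092,-0.05,0.085]]' | tail -3
python3 steer.py '[[0,0,0,0.048,0,0,0.085],[0,0,0,0.095,0.01,0,0.085],[0,0,0,0.14,0.02,0,0.085],[0,0,0,0.18,0.03,0,0.085],[0,0,0,0.20,0.04,0,0.085]]' | tail -3
python3 - <<'E'
from h import *
go([.53,-.19,.28],.06)
E
```

```text
ft_force: [1.1, -1.8, 1.3]
opening: 0.085
finger_force: 0.0
ft_force: [-0.8, -0.2, -0.2]
opening: 0.085
finger_force: 0.0
t 1.1 at [ 0.5398 -0.3794  0.2797] rows [-0.001, 0.0, 0.002] [0.0021, -0.1896, -0.0001] |d| 0.19
```

```bash
python3 steer.py '[[0,0,0,-0.01,-0.05,0,0.085],[0,0,0,-0.01,-0.10,0,0.085],[0,0,0,-0.01,-0.15,0,0.085],[0,0,0,-0.01,-0.19,0,0.085],[0,0,0,-0.01,-0.19,0,0.085]]' | tail -3
python3 steer.py '[[0,0,0,0,0,0,0.085],[0,0,0,0,0,0,0.085]]' | tail -3
python3 - <<'E'
from h import *
import cv2
s=probe_bus.state(); i=cams.camera_info('wrist'); im=cams.camera('wrist'); np.save('w1.npy',i['cam_to_world'])
print(s['ee_pos'],s['tcp_rot'],s['joints'])
cv2.imwrite('pics/w1.png',im)
im=(255*(im/255.)**.5).astype('uint8'); im=cv2.resize(im,None,fx=1.42,fy=1.42,interpolation=cv2.INTER_CUBIC); cv2.imwrite('pics/w1b.png',im)
E
```

```text
ft_force: [0.1, 0.1, -0.5]
opening: 0.0852
finger_force: 0.0
ft_force: [0.6, 0.1, 0.9]
opening: 0.0851
finger_force: 0.0
[ 0.51538109 -0.1916924   0.28108417] [ 3.13983026e+00  9.30679477e-02 -2.52177397e-04] [-3.55845725e-01  2.88335415e-01  3.10115457e-02  1.31347709e+00
 -4.15604177e-04  2.72648213e+00]
```

View pics/w1b.png

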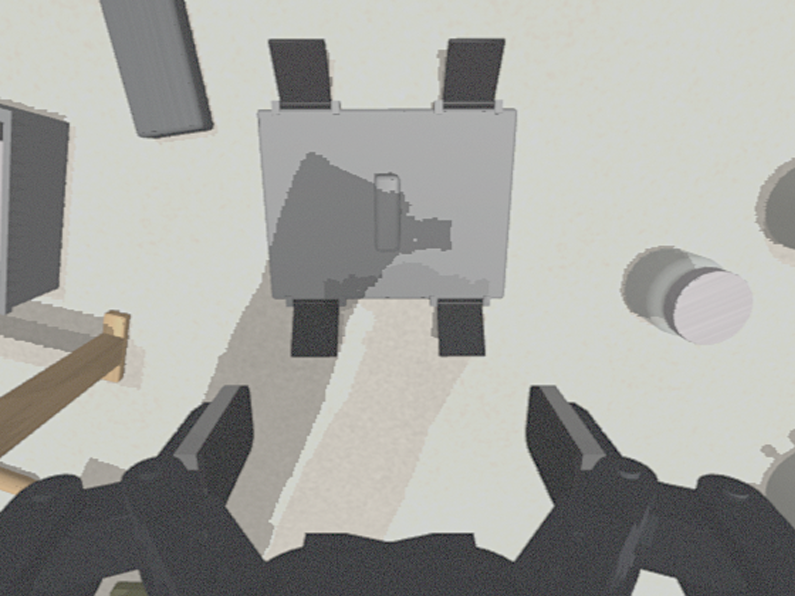

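Wrist view: the lid plate corners are at (259,110), (516,110), (503,297) and (274,297) in the 1.42x picture. The handle top spans x 375–400 and y 176–250, and all the clips are open. I'll refit the lid with this view.

```bash
cat > m.py <<'E'
from h import *
np.set_printoptions(precision=4,suppress=True)
import h
inf=cams.camera_info('wrist'); inf['cam_to_world']=np.load('w1.npy')
op=h.proj
h.proj=lambda n,P: op(n,P,inf if n=='w1' else None)
q=lambda u,v:((u+.5)/1.42-.5,(v+.5)/1.42-.5)
W=[((80,105,18),q(259,110)),((80,-105,18),q(516,110)),((-80,-105,18),q(503,297)),((-80,105,18),q(274,297))]
T=[((80,105,18),(287,179.6)),((80,-105,18),(359,175)),((-80,-105,18),(363.6,230)),((-80,105,18),(290.6,234.6))]
for o in [{'w1':W},{'w1':W,'top':T}]:
    p,r=fit(o,[.54,-.19,0,.06]); print(p); print(np.round(r,1).tolist())
p[2]=0
print((op('w1',place([.541,-.191,0,.06],[[.03,.01,.052],[.03,-.01,.052],[-.03,-.01,.052],[-.03,.01,.052]]),inf)+.5)*1.42)
E
python3 m.py; python3 - <<'E'
from h import *
go([.542,-.191,.15],.06+np.pi)
E
```

```text
[ 0.5439 -0.1886 -0.0094  0.0618]
[[0.2, 0.1], [0.2, -0.2], [-0.3, -0.1], [-0.1, 0.2]]
[ 0.544  -0.1887 -0.0094  0.0615]
[[0.3, 0.0], [0.3, -0.2], [-0.3, -0.0], [-0.0, 0.2], [-0.6, -0.0], [0.0, -0.2], [-0.1, 0.1], [-0.4, 0.3]]
[[378.2191 180.2477]
 [404.427  180.2511]
 [403.7124 257.4449]
 [378.7471 257.4442]]
t 1.85 at [ 0.5154 -0.192   0.281 ] rows [0.0, -0.0, 3.14] [0.0267, 0.0005, 0.131] |d| 0.134
```

```bash
python3 steer.py '[[0,0,-0.15,0,-0.05,0,0.085],[0,0,-0.3,0,-0.1,0,0.085],[0,0,-0.45,0,-0.15,0,0.085],[0,0,-0.6,0,-0.2,-0.01,0.085],[0,0,-0.75,0,-0.25,-0.02,0.085]]' | head -1
for k in 1 2; do python3 steer.py '[[0,0,-0.15,0,0,0,0.085],[0,0,-0.3,0,0,0,0.085],[0,0,-0.45,0,0,0,0.085],[0,0,-0.6,0,0,0,0.085],[0,0,-0.75,0,0,0,0.085]]' | head -1; done
python3 - <<'E'
from h import *
print(probe_bus.state()['joints'])
go([.504,.201,.30],-.204+np.pi)
E
```

```text
time: 2.35
time: 2.85
time: 3.35
[ 1.10117597e-01  2.04127553e-01 -3.27411313e-02  1.33410034e+00
 -1.53190634e-04  9.38049327e-01]
t 3.35 at [0.5012 0.0554 0.3007] rows [-0.0, -0.0, -0.624] [0.1054, 0.1006, 0.0007] |d| 0.146
```

```bash
python3 steer.py '[[0,0,-0.14,0.03,0.03,0,0.085],[0,0,-0.28,0.06,0.06,0,0.085],[0,0,-0.42,0.09,0.09,0,0.085],[0,0,-0.56,0.105,0.1,0,0.085],[0,0,-0.624,0.105,0.1,0,0.085]]' | head -1
python3 steer.py '[[0,0,0,0,0,0,0.085],[0,0,0,0,0,0,0.085]]' | head -1
python3 - <<'E'
from h import *
import cv2
i=cams.camera_info('wrist'); im=cams.camera('wrist'); np.save('w2.npy',i['cam_to_world'])
go([.504,.201,.30],-.204+np.pi)
cv2.imwrite('pics/w2.png',im)
im=(255*(im/255.)**.5).astype('uint8'); im=cv2.resize(im,None,fx=1.42,fy=1.42,interpolation=cv2.INTER_CUBIC); cv2.imwrite('pics/w2b.png',im)
E
```

```text
time: 3.85
time: 4.05
t 4.1 at [0.5041 0.2007 0.3008] rows [-0.0, -0.0, -0.007] [0.0002, 0.0003, 0.0008] |d| 0.001
```

View pics/w2b.png

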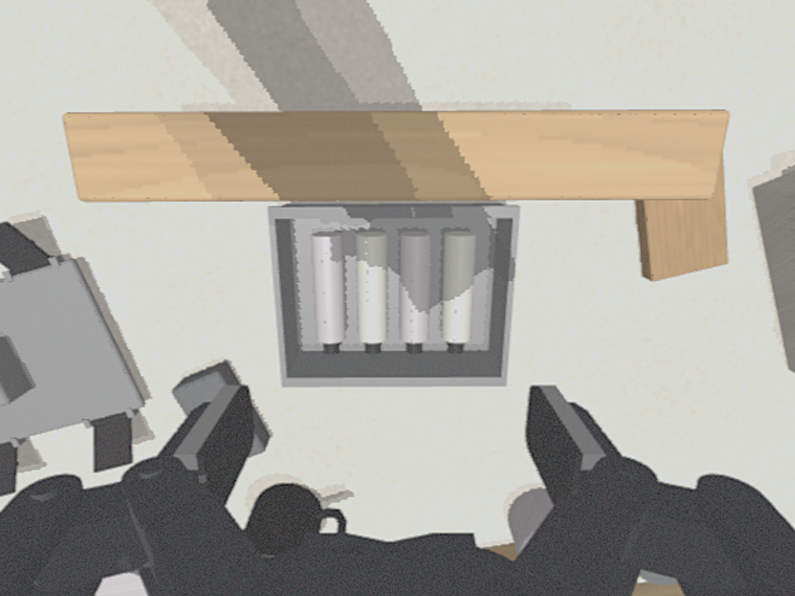

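Wrist view: the box opening's inner corners are about (277,218), (512,218), (499,378) and (291,378). The bridge top corners are (64,113), (729,111), (714,198) and (79,200).

```bash
cat > m2.py <<'E'
from h import *
np.set_printoptions(precision=4,suppress=True)
import h
inf=cams.camera_info('wrist'); inf['cam_to_world']=np.load('w2.npy')
op=h.proj
h.proj=lambda n,P: op(n,P,inf if n=='w' else None)
q=lambda u,v:((u+.5)/1.42-.5,(v+.5)/1.42-.5)
I=[((-70,-95,65),q(277,218)),((-70,95,65),q(512,218)),((70,95,65),q(499,378)),((70,-95,65),q(291,378))]
B=[((-140,-170,188),q(64,113)),((-140,170,188),q(729,111)),((-95,170,188),q(714,198)),((-95,-170,188),q(79,200))]
for n,o in [('inner',{'w':I}),('bridge',{'w':B}),('both',{'w':B+I})]:
    p,r=fit(o,[.545,.19,0,-.2]); print(n,p); print(np.round(r,1).tolist())
E
python3 m2.py; python3 - <<'E'
from h import *
go([.542,-.19,.2],.06+np.pi)
E
```

```text
inner [ 0.5482  0.1964 -0.005  -0.2079]
[[-0.1, 1.0], [0.3, 0.7], [1.1, -1.2], [-1.9, -0.9]]
bridge [ 0.5464  0.1963 -0.0037 -0.207 ]
[[-0.6, -0.9], [0.6, -1.0], [-1.3, 1.1], [1.2, 1.0]]
both [ 0.5468  0.1963 -0.0034 -0.2072]
[[-0.5, -0.3], [0.9, -0.3], [-1.1, 1.8], [1.2, 1.6], [-0.9, 0.1], [0.4, -0.3], [1.2, -1.6], [-2.5, -1.2]]
t 4.1 at [0.5041 0.2007 0.3008] rows [-0.0, -0.0, -0.271] [-0.1188, -0.3741, 0.1008] |d| 0.405
```

```bash
python3 steer.py '[[0,0,-0.06,-0.012,-0.045,0,0.085],[0,0,-0.12,-0.026,-0.09,0,0.085],[0,0,-0.18,-0.04,-0.135,0,0.085],[0,0,-0.24,-0.054,-0.18,0.01,0.085],[0,0,-0.271,-0.07,-0.225,0.02,0.085]]' | head -1
python3 steer.py '[[0,0,0,0,-0.04,0.02,0.085],[0,0,0,0,-0.08,0.04,0.085],[0,0,0,0,-0.12,0.06,0.085],[0,0,0,0,-0.155,0.08,0.085],[0,0,0,0,-0.155,0.08,0.085]]' | head -1
python3 - <<'E'
from h import *
go([.5434,-.1897,.1],.062+np.pi)
E
```

```text
time: 4.6
time: 5.1
t 5.1 at [ 0.5335 -0.1921  0.1978] rows [0.0, -0.004, -0.007] [-0.0104, 0.0018, 0.0978] |d| 0.098
```

```bash
python3 - <<'E'
from h import *
import cv2
i=cams.camera_info('wrist'); im=cams.camera('wrist'); np.save('w3.npy',i['cam_to_world'])
cv2.imwrite('pics/w3.png',im)
c=proj('wrist',place([.5434,-.1897,0,.062],[[s*.08,t*.105,.018] for s in(1,-1) for t in (1,-1)]),i); print(c)
x0,y0=np.maximum(c.min(0).astype(int)-25,0); x1,y1=c.max(0).astype(int)+25
im=(255*(im[y0:y1,x0:x1]/255.)**.5).astype('uint8'); im=cv2.resize(im,None,fx=2.7,fy=2.7,interpolation=cv2.INTER_CUBIC); print(x0,y0,im.shape); cv2.imwrite('pics/w3b.png',im[:600,:800])
E
```

```text
[[373.05836234 270.68131375]
 [177.66871776 271.68443429]
 [387.18505766 115.72030009]
 [162.06115064 117.05248818]]
137 90 (556, 742, 3)
```

View pics/w3b.png

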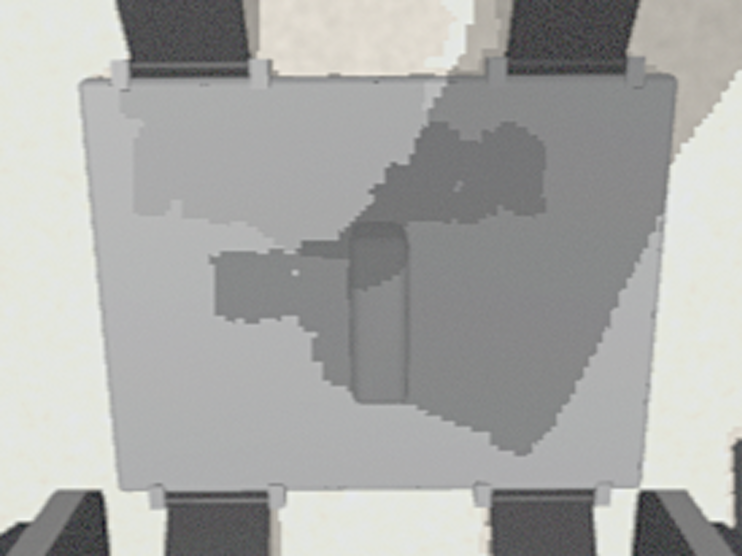

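The plate corners in this crop are (80,78), (677,76), (641,486) and (120,488). I'm fitting them the same way as the box, so the camera bias cancels.

```bash
sed -e 's/w2.npy/w3.npy/' -e 's#^q=.*#q=lambda u,v:((u+.5)/2.7-.5+137,(v+.5)/2.7-.5+90)#' m2.py | sed '/^I=/,$d' > m3.py; cat >> m3.py <<'E'
L=[((-80,-105,18),q(80,78)),((-80,105,18),q(677,76)),((80,105,18),q(641,486)),((80,-105,18),q(120,488))]
p,r=fit({'w':L},[.545,-.19,0,.06]); print(p); print(np.round(r,1).tolist())
go([p[0],p[1],.023],p[3]+np.pi)
E
python3 m3.py
```

```text
[ 0.5449 -0.1873 -0.0054  0.0614]
[[0.2, 0.1], [0.2, -0.4], [-0.5, 0.1], [0.1, 0.2]]
t 5.15 at [ 0.534  -0.1901  0.1993] rows [0.001, -0.003, -0.004] [-0.0116, 0.0019, 0.1762] |d| 0.177
```

```bash
python3 steer.py '[[0,0,-0.004,-0.011,0.002,0.045,0.085],[0,0,-0.004,-0.011,0.002,0.09,0.085],[0,0,-0.004,-0.011,0.002,0.135,0.085],[0,0,-0.004,-0.011,0.002,0.165,0.085],[0,0,-0.004,-0.011,0.002,0.176,0.085]]'
python3 steer.py '[[0,0,0,0,0,0,0.01],[0,0,0,0,0,0,0.01],[0,0,0,0,0,0,0.01],[0,0,0,0,0,0,0.01],[0,0,0,0,0,0,0.01]]' 40
python3 steer.py '[[0,0,0,0,0,0,0.01],[0,0,0,0,0,0,0.01],[0,0,0,0,0,0,0.01]]' 40
```

```text
time: 5.65
ee_pos: [0.5441, -0.1835, 0.0225]
tcp_rot: [0.106, -3.135, -0.003]
ft_force: [-0.5, 0.0, 0.4]
opening: 0.0853
finger_force: 0.0
time: 6.15
ee_pos: [0.548, -0.1862, 0.0269]
tcp_rot: [-0.105, 3.136, -0.004]
ft_force: [-1.1, -2.1, 8.7]
opening: 0.0194
finger_force: 41.6
time: 6.45
ee_pos: [0.548, -0.1862, 0.0269]
tcp_rot: [-0.105, 3.136, -0.004]
ft_force: [-0.2, -2.0, 8.2]
opening: 0.0196
finger_force: 41.4
```

```bash
python3 steer.py '[[0,0,0,0,0,-0.01,0.01],[0,0,0,0,0,-0.04,0.01],[0,0,0,0,0,-0.07,0.01],[0,0,0,0,0,-0.1,0.01],[0,0,0,0,0,-0.12,0.01]]' | head -5
python3 steer.py '[[0,0,0,0,0,0,0.01],[0,0,0,0,0,0,0.01],[0,0,0,0,0,0,0.01]]'
python3 - <<'E'
from h import *
import cv2
i=cams.camera_info('wrist'); im=cams.camera('wrist'); np.save('w4.npy',i['cam_to_world']); cv2.imwrite('pics/w4.png',im)
go([.606,.182,.146],-.207+np.pi)
s=probe_bus.state(); p=s['ee_pos']
g=(255*(im/255.)**.5).astype('uint8'); g=cv2.resize(g,(784,588),interpolation=cv2.INTER_CUBIC); cv2.imwrite('pics/w4b.png',g)
E
```

```text
time: 6.95
ee_pos: [0.5462, -0.1847, 0.1468]
tcp_rot: [-0.106, 3.139, 0.001]
ft_force: [1.0, 0.2, -4.6]
opening: 0.0194
time: 7.25
ee_pos: [0.5447, -0.1844, 0.143]
tcp_rot: [0.106, -3.136, -0.003]
ft_force: [-0.6, 0.6, -3.7]
opening: 0.0189
finger_force: 40.1
t 7.3 at [ 0.5447 -0.1844  0.1429] rows [0.001, -0.004, 0.274] [-0.0857, 0.3614, -0.0028] |d| 0.371
```

View pics/w4b.png

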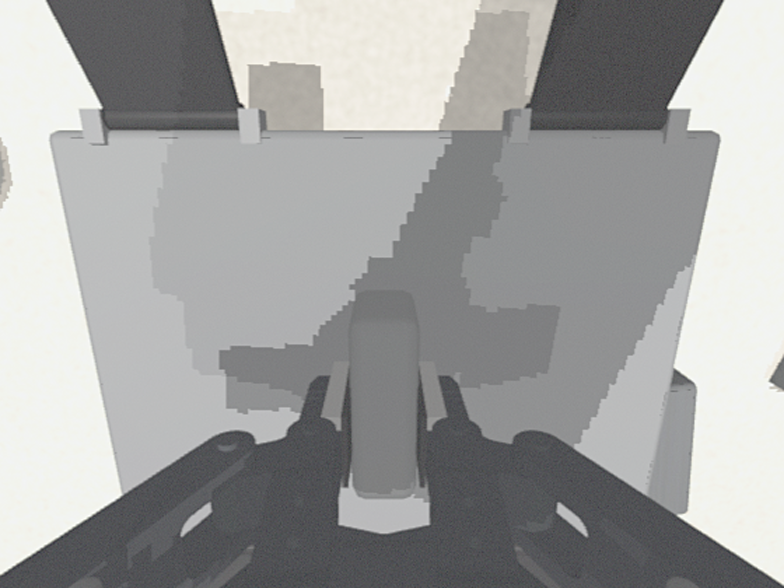

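```bash
sed -e 's/w3.npy/w4.npy/' -e 's#^q=.*#q=lambda u,v:((u+.5)/1.4-.5,(v+.5)/1.4-.5)#' -e '/^L=/,$d' m3.py > m4.py; cat >> m4.py <<'E'
L=[((-80,-105,18),q(50.5,132)),((-80,105,18),q(721,133))]
p,r=fit({'w':L},[.545,-.19,.12,.06]); print(p); print(np.round(r,1).tolist())
s=probe_bus.state(); Rc=R.from_rotvec(s['tcp_rot']); print('lid in tool',Rc.inv().apply(p[:3]-s['ee_pos']),'tcp yaw',np.arctan2(*Rc.as_matrix()[1::-1,0])-np.pi, 'tool z',Rc.as_matrix()[:,2])
e=proj('wrist',place(p,[[-.03,.01,.052],[-.03,-.01,.052],[.03,.01,.052]]),inf)
print((e+.5)*1.4)
E
python3 m4.py
```

```text
[ 0.5418 -0.1831  0.1133  0.0668]
[[0.0, 0.0], [-0.0, 0.0]]
lid in tool [0.0027 0.0015 0.0296] tcp yaw -6.215916064934005 tool z [-0.0039  0.0015 -1.    ]
[[423.3206 320.5109]
 [350.6569 320.4566]
 [418.2953 500.5188]]
```

```bash
python3 steer.py '[[0,0,0.05,-0.02,0.04,0,0.01],[0,0,0.1,-0.035,0.08,0,0.01],[0,0,0.15,-0.05,0.12,0,0.01],[0,0,0.2,-0.06,0.165,0,0.01],[0,0,0.274,-0.07,0.21,0,0.01]]' | sed -n '1,2p;4p'
python3 - <<'E'
from h import *
go([.608,.182,.146],-.207+np.pi)
E
```

```text
time: 7.8
ee_pos: [0.6013, 0.0308, 0.1431]
ft_force: [1.5, -0.5, -4.1]
t 7.8 at [0.6013 0.0308 0.1431] rows [-0.001, -0.003, -0.003] [0.0249, 0.1493, -0.0029] |d| 0.151
```

```bash
python3 steer.py '[[0,0,0,0.005,0.04,0,0.01],[0,0,0,0.01,0.08,0,0.01],[0,0,0,0.015,0.115,0,0.01],[0,0,0,0.02,0.14,0,0.01],[0,0,0,0.022,0.147,0.01,0.01]]' | sed -n '1,2p;4p'
python3 steer.py '[[0,0,0,0,0,0.01,0.01],[0,0,0,0,0,0.022,0.01],[0,0,0,0,0,0.027,0.01],[0,0,0,0,0,0.027,0.01],[0,0,0,0,0,0.027,0.01]]' | sed -n '1,2p;4p'
python3 - <<'E'
from h import *
go([.549,.194,.105],-.207+np.pi)
E
```

```text
time: 8.3
ee_pos: [0.611, 0.181, 0.1343]
ft_force: [1.0, -0.4, -4.9]
time: 8.8
ee_pos: [0.6108, 0.1766, 0.1078]
ft_force: [0.1, 0.4, -4.6]
t 8.8 at [0.6108 0.1766 0.1078] rows [-0.0, -0.0, -0.001] [0.0641, 0.0042, 0.0029] |d| 0.064
```

```bash
python3 steer.py '[[0,0,0,0.015,0.002,0,0.01],[0,0,0,0.035,0.004,0,0.01],[0,0,0,0.055,0.004,0,0.01],[0,0,0,0.064,0.004,0,0.01],[0,0,0,0.064,0.004,0,0.01]]' | sed -n '1,2p;4p'
python3 steer.py '[[0,0,0,0,0,0,0.01],[0,0,0,0,0,0,0.01],[0,0,0,0,0,0,0.01]]' | sed -n '1,2p;4p'
python3 - <<'E'
from h import *
import cv2
go([.549,.194,.105],-.207+np.pi)
i=cams.camera_info('wrist'); im=cams.camera('wrist'); cv2.imwrite('pics/w5.png',im); cv2.imwrite('pics/top5.png',cams.camera('top')); cv2.imwrite('pics/side5.png',cams.camera('side'))
for k in range(6): cams.camera('top'); s=probe_bus.state(); print(s['ee_pos'],s['joints'])
E
```

```text
time: 9.3
ee_pos: [0.5482, 0.1946, 0.1086]
ft_force: [0.6, -0.5, -5.0]
time: 9.6
ee_pos: [0.55, 0.1946, 0.108]
ft_force: [-0.0, 0.2, -5.3]
t 9.6 at [0.55   0.1946 0.108 ] rows [0.0, 0.001, -0.0] [0.0009, -0.0007, 0.003] |d| 0.003
[0.54920176 0.19453478 0.10778119] [ 3.40437762e-01  4.33225930e-01 -2.12823828e-01  9.24804962e-01
 -2.55422000e-05  5.47551510e-01]
[0.54910578 0.19456587 0.10779213] [ 3.40546034e-01  4.33129398e-01 -2.12955296e-01  9.24824338e-01
 -3.09203629e-05  5.47573842e-01]
[0.54901809 0.19460208 0.10780107] [ 3.40647331e-01  4.33016663e-01 -2.13119976e-01  9.24779087e-01
 -1.71225832e-05  5.47579266e-01]
[0.54897736 0.19460818 0.10782201] [ 3.40682883e-01  4.32944501e-01 -2.13181222e-01  9.24792734e-01
 -2.13428958e-05  5.47588524e-01]
[0.54894    0.19465444 0.10786256] [ 3.40762151e-01  4.32852854e-01 -2.13218461e-01  9.24807675e-01
  9.59000901e-06  5.47595582e-01]
[0.54893733 0.19466767 0.10788309] [ 3.40786600e-01  4.32803376e-01 -2.13242508e-01  9.24781662e-01
  6.85612730e-06  5.47572489e-01]
```

```bash
python3 steer.py '[[0,0,0,0,0,0.005,0.01],[0,0,0,0,0,0.01,0.01],[0,0,0,0,0,0.014,0.01],[0,0,0,0,0,0.016,0.01],[0,0,0,0,0,0.016,0.01]]' | sed -n '1,4p'
python3 steer.py '[[0,0,0,0,0,0.003,0.01],[0,0,0,0,0,0.005,0.01],[0,0,0,0,0,0.007,0.01],[0,0,0,0,0,0.009,0.01],[0,0,0,0,0,0.009,0.01]]' | sed -n '1,4p'
```

```text
time: 10.55
ee_pos: [0.5484, 0.1945, 0.0913]
tcp_rot: [-0.324, -3.124, 0.001]
ft_force: [0.0, 0.1, -3.9]
time: 11.05
ee_pos: [0.5486, 0.1946, 0.0826]
tcp_rot: [-0.324, -3.124, 0.0]
ft_force: [-0.1, -0.2, -4.8]
```

```bash
python3 steer.py '[[0,0,0,0,0,0.001,0.01],[0,0,0,0,0,0.003,0.01],[0,0,0,0,0,0.004,0.01],[0,0,0,0,0,0.004,0.01]]' | sed -n '1,4p'
python3 - <<'E'
from h import *
import cv2
cv2.imwrite('pics/side6.png',cams.camera('side'))
a=[cv2.imread(f'pics/{n}.png')[150:310,150:360] for n in('side5','side6')]
im=np.hstack(a); im=(255*(im/255.)**.5).astype('uint8'); cv2.imwrite('pics/s6b.png',cv2.resize(im,(798,304),interpolation=cv2.INTER_CUBIC))
E
```

```text
time: 11.45
ee_pos: [0.549, 0.1947, 0.0819]
tcp_rot: [0.324, 3.123, 0.001]
ft_force: [-5.8, -1.2, 13.6]
```

```bash
python3 steer.py '[[0,0,0,0,0,-0.002,0.01],[0,0,0,0,0,-0.002,0.04],[0,0,0,0,0,-0.002,0.06],[0,0,0,0,0,-0.002,0.06],[0,0,0,0,0,-0.002,0.06]]' | sed -n '1,5p'
python3 steer.py '[[0,0,0,0,0,-0.01,0.06],[0,0,0,0,0,-0.04,0.06],[0,0,0,0,0,-0.08,0.06],[0,0,0,0,0,-0.12,0.06],[0,0,0,0,0,-0.12,0.06]]' | sed -n '1,5p'
python3 - <<'E'
from h import *
import cv2
i=cams.camera_info('wrist'); im=cams.camera('wrist'); np.save('w7.npy',i['cam_to_world']); cv2.imwrite('pics/w7.png',im)
cv2.imwrite('pics/side7.png',cams.camera('side'))
f=lambda a,s:cv2.resize((255*(a/255.)**.5).astype('uint8'),s,interpolation=cv2.INTER_CUBIC)
a=f(im,(480,360)); b=f(cv2.imread('pics/side7.png')[180:310,170:330],(320,260)); 
c=np.zeros((600,800,3),'uint8'); c[:420,:560]=(255*(im/255.)**.5).astype('uint8'); 
b=f(cv2.imread('pics/side7.png')[190:310,170:310],(280,240)); c[:240,-240:]=b[:,:240]; cv2.imwrite('pics/w7b.png',c)
print(probe_bus.state()['joints'])
E
```

```text
time: 12.0
ee_pos: [0.5492, 0.1947, 0.0809]
tcp_rot: [0.324, 3.125, 0.0]
ft_force: [-0.2, -0.4, 1.4]
opening: 0.0602
time: 12.5
ee_pos: [0.5527, 0.196, 0.2079]
tcp_rot: [0.323, 3.114, 0.008]
ft_force: [1.0, 0.7, 0.8]
opening: 0.0604
[ 3.40737218e-01  3.69979877e-01 -5.24417662e-02  1.14462084e+00
  3.53752597e-05  5.47600458e-01]
```

View pics/w7b.png

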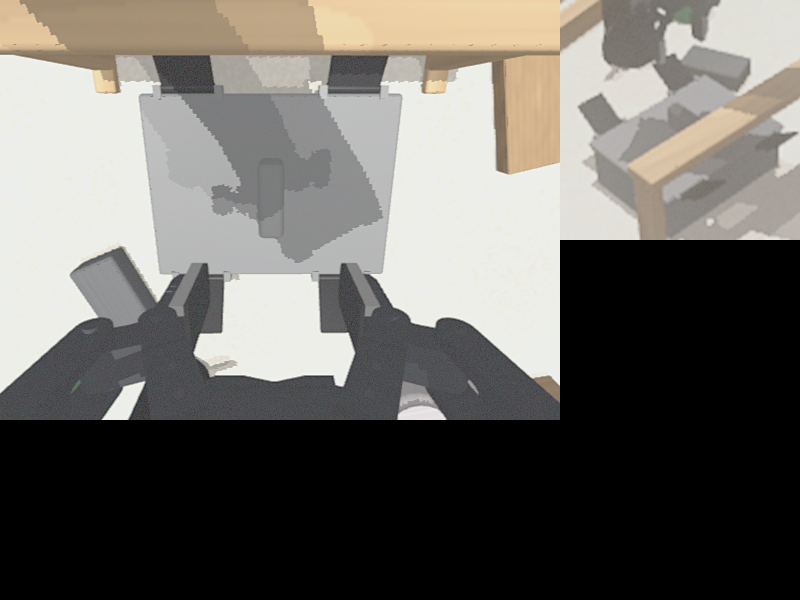

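The lid sits level and square in the opening with all four clips open, so step 1 holds. Next I'll press the far +y clip (clip0) with closed fingers.

```bash
cat >> h.py <<'E'
LID=np.array([.547,.195,.055,-.207])
def lp(x,y,z): return place(LID*[1,1,0,1],[[x/1000,y/1000,z/1000]])[0]
E
cat > m7.py <<'E'
from h import *
import h
np.set_printoptions(precision=4,suppress=True)
inf=cams.camera_info('wrist'); inf['cam_to_world']=np.load('w7.npy'); op=h.proj; h.proj=lambda n,P: op(n,P,inf)
L=[((-80,-105,18),(138,95)),((-80,105,18),(402,95)),((80,105,18),(384,273)),((80,-105,18),(160,273))]
print(fit({'w':L},[.545,.19,0.05,-.2]))
D=np.array([[.26,-.138,.5248,.2305],[.2883,.0310,.5499,.2811],[.2041,-.0327,.5043,.3007],[.4328,-.2132,.5824,.1079]])
g=lambda v:np.r_[v[0]*np.sin(D[:,0]+v[2])+v[1]*np.cos(D[:,0]-D[:,1]+v[3])-D[:,2], v[4]+v[0]*np.cos(D[:,0]+v[2])-v[1]*np.sin(D[:,0]-D[:,1]+v[3])-D[:,3]]
r=least_squares(g,[.4,.4,0,0,.1]); print(r.x,r.cost)
go(lp(115,65,180),-.207+np.pi)
E
python3 m7.py
```

```text
(array([ 0.5469,  0.1961,  0.0506, -0.2038]), array([[ 0.5488, -0.256 ],
       [ 0.0643, -0.7944],
       [-1.7099,  0.2403],
       [ 0.2182,  1.3188]]))
[ 0.5693  0.3922 -0.0035 -0.1525 -0.2243] 2.3333104360965126e-07
t 12.6 at [0.55   0.195  0.2028] rows [0.002, 0.003, 0.0] [-0.112, 0.0643, 0.0233] |d| 0.131
```

```bash
python3 steer.py '[[0,0,0,-0.04,0.02,0,0],[0,0,0,-0.08,0.045,0,0],[0,0,0,-0.112,0.064,0.01,0],[0,0,0,-0.112,0.064,0.023,0],[0,0,0,-0.112,0.064,0.04,0]]' 20 | sed -n '1,5p'
python3 steer.py '[[0,0,0,0,0,0.02,0],[0,0,0,0,0,0.04,0],[0,0,0,0,0,0.055,0],[0,0,0,0,0,0.055,0]]' | sed -n '1,5p'
python3 - <<'E'
from h import *
go(lp(115,65,45),-.207+np.pi)
E
```

```text
time: 13.1
ee_pos: [0.6722, 0.2344, 0.1579]
tcp_rot: [-0.324, -3.122, 0.002]
ft_force: [-0.5, 0.7, 0.3]
opening: 0.0001
time: 13.5
ee_pos: [0.6685, 0.2332, 0.1012]
tcp_rot: [-0.324, -3.117, 0.006]
ft_force: [-0.4, 0.0, -0.3]
opening: 0.0003
t 13.5 at [0.6685 0.2332 0.1012] rows [-0.005, -0.008, 0.0] [-0.0044, 0.0029, 0.0561] |d| 0.056
```

```bash
for k in 1 2 3 4; do python3 steer.py '[[0,0,0,0,0,0.005,0],[0,0,0,0,0,0.01,0],[0,0,0,0,0,0.014,0]]' | sed -n '2p;4p'; done
```

```text
ee_pos: [0.6723, 0.2345, 0.0925]
ft_force: [-0.3, 0.5, 1.5]
ee_pos: [0.6718, 0.2343, 0.0777]
ft_force: [-0.3, 0.2, 0.3]
ee_pos: [0.6714, 0.2343, 0.0633]
ft_force: [-0.3, 0.4, 1.4]
ee_pos: [0.6712, 0.2342, 0.049]
ft_force: [-0.7, 0.3, 1.0]
```

```bash
python3 steer.py '[[0,0,0,0,0,-0.03,0],[0,0,0,0,0,-0.075,0],[0,0,0,0,0,-0.12,0],[0,0,0,0.04,0,-0.15,0],[0,0,0,0.08,0,-0.16,0]]' | sed -n '1,2p'
cat > chk.py <<'E'
from h import *
import cv2,sys
n=sys.argv[1]
i=cams.camera_info(n); im=cv2.cvtColor(cams.camera(n),cv2.COLOR_BGR2GRAY)
for k,(sx,sy) in enumerate([(1,1),(1,-1),(-1,-1),(-1,1)]):
    pts=np.array([lp(sx*(84+d*.808),sy*65+w,72+d*.589) for d in np.linspace(20,46,6) for w in (-12,-4,4,12)])
    u=np.round(proj(n,pts,i)).astype(int); ok=(u[:,0]>=0)&(u[:,0]<560)&(u[:,1]>=0)&(u[:,1]<420); v=im[u[ok,1],u[ok,0]]
    print('clip',k,n,ok.sum(),np.percentile(v,[10,50,90]) if ok.any() else '')
E
python3 chk.py top; python3 chk.py side
python3 - <<'E'
from h import *
go(lp(-60,-70,200),-.207+np.pi,.73,-.207)
E
```

```text
time: 15.2
ee_pos: [0.5955, 0.2516, 0.2138]
clip 0 top 24 [130.  132.  133.7]
clip 1 top 24 [ 5.6 12.  50.4]
clip 2 top 24 [47.6 92.  98. ]
clip 3 top 24 [ 4.6 18.  44.2]
clip 0 side 24 [197. 199. 200.]
clip 1 side 24 [ 63.   65.  141.7]
clip 2 side 24 [ 57.3  60.  100.7]
clip 3 side 24 [52.  54.5 56.7]
t 15.3 at [0.5895 0.2516 0.2126] rows [-0.0, 0.729, 0.003] [0.0903, -0.1339, 0.0125] |d| 0.162
```

Clip0 now shows table brightness in both views, so it is shut, and the others are dark, so open. Next is tilted staging for clip2 under the bridge.

```bash
python3 steer.py '[[0,0.146,0,0.015,-0.027,0,0],[0,0.292,0,0.03,-0.054,0,0],[0,0.438,0,0.045,-0.08,0,0],[0,0.584,0,0.06,-0.107,0,0],[0,0.729,0,0.075,-0.134,0,0]]' | sed -n '1,4p'
python3 steer.py '[[0,0,0,0,0,0,0],[0,0,0,0,0,0,0]]' | sed -n '1,4p'
python3 - <<'E'
from h import *
print(probe_bus.state()['joints'])
go(lp(-80,-70,110),-.207+np.pi,.73,-.207)
E
```

```text
time: 15.8
ee_pos: [0.493, 0.134, 0.2098]
tcp_rot: [-0.249, -2.399, -0.097]
ft_force: [-0.2, -0.7, -1.2]
time: 16.0
ee_pos: [0.4931, 0.1344, 0.2078]
tcp_rot: [-0.252, -2.4, -0.095]
ft_force: [0.4, 0.7, -0.7]
[0.12774869 0.79137253 0.43434443 1.91587269 0.22178041 0.25534339]
t 16.0 at [0.4931 0.1344 0.2078] rows [0.001, -0.001, -0.002] [-0.0357, 0.0004, 0.0994] |d| 0.106
```

```bash
python3 steer.py '[[0,0,0,-0.01,0,0.03,0],[0,0,0,-0.024,0,0.065,0],[0,0,0,-0.035,0,0.099,0],[0,0,0,-0.035,0,0.099,0],[0,0,0,-0.035,0,0.099,0]]' | sed -n '1,4p'
python3 - <<'E'
from h import *
s=probe_bus.state();print(s['joints'], s['moment'])
go(lp(-80,-70,102),-.207+np.pi,.73,-.207)
go(lp(-98,-70,95),-.207+np.pi,.73,-.207)
go(lp(-110,-70,85),-.207+np.pi,.73,-.207)
go(lp(-114,-70,65),-.207+np.pi,.73,-.207)
E
```

```text
time: 16.5
ee_pos: [0.4537, 0.1441, 0.1145]
tcp_rot: [-0.247, -2.404, -0.095]
ft_force: [0.9, 0.1, 0.1]
[0.15066355 0.77820978 0.15664064 1.64405942 0.23432845 0.27040529] [-0.1071892  -0.58268125  0.01606492]
t 16.5 at [0.4537 0.1441 0.1145] rows [-0.001, 0.003, 0.002] [-0.0089, -0.001, 0.0087] |d| 0.013
t 16.5 at [0.4537 0.1441 0.1145] rows [-0.001, 0.003, 0.002] [-0.0001, -0.001, 0.0259] |d| 0.026
t 16.5 at [0.4537 0.1441 0.1145] rows [-0.001, 0.003, 0.002] [0.0022, -0.001, 0.0414] |d| 0.041
t 16.5 at [0.4537 0.1441 0.1145] rows [-0.001, 0.003, 0.002] [-0.0081, -0.001, 0.059] |d| 0.06
```

```bash
python3 steer.py '[[0,0,0,0,0,0.008,0],[0,0,0,0,0,0.016,0],[0,0,0,0,0,0.024,0],[0,0,0,0,0,0.024,0]]' | sed -n '1,2p;4p'
python3 steer.py '[[0,0,0,0,0,0.005,0],[0,0,0,0,0,0.01,0],[0,0,0,0,0,0.015,0],[0,0,0,0,0,0.015,0]]' | sed -n '1,2p;4p'
python3 - <<'E'
from h import *
go(lp(-114,-70,65),-.207+np.pi,.73,-.207)
E
```

```text
time: 16.9
ee_pos: [0.4371, 0.1465, 0.0946]
ft_force: [-0.7, 0.2, 0.3]
time: 17.3
ee_pos: [0.4279, 0.1485, 0.0833]
ft_force: [2.0, -0.7, 1.4]
t 17.3 at [0.4279 0.1485 0.0833] rows [-0.0, 0.001, 0.0] [-0.007, -0.0, 0.0183] |d| 0.02
```

```bash
python3 steer.py '[[0,0,0,-0.002,0,0.005,0],[0,0,0,-0.004,0,0.01,0],[0,0,0,-0.006,0,0.015,0],[0,0,0,-0.007,0,0.019,0],[0,0,0,-0.007,0,0.019,0]]' | sed -n '1,2p;4p'
python3 chk.py side
python3 chk.py wrist
python3 - <<'E'
from h import *
go(lp(-114,-70,65),-.207+np.pi,.73,-.207)
E
```

```text
time: 17.8
ee_pos: [0.4199, 0.15, 0.0641]
ft_force: [0.2, -1.3, 0.2]
clip 0 side 24 [143.3 146.  210.7]
clip 1 side 24 [ 58.   60.5 149.7]
clip 2 side 24 [ 61.3  82.5 139. ]
clip 3 side 24 [59.  61.  63.7]
clip 0 wrist 0 
clip 1 wrist 0 
clip 2 wrist 24 [ 24.9 123.5 131. ]
clip 3 wrist 0 
t 17.9 at [0.4205 0.15   0.0647] rows [-0.0, 0.0, 0.0] [-0.0002, 0.0, -0.0006] |d| 0.001
```

```bash
python3 steer.py '[[0,0,0,0,0,-0.03,0],[0,0,0,0,0,-0.065,0],[0,0,0,0,0,-0.1,0],[0,0,0,0.01,0,-0.12,0],[0,0,0,0.02,0.0,-0.13,0]]' | sed -n '1,2p;4p'
python3 chk.py side; python3 chk.py wrist;python3 chk.py top
python3 - <<'E'
from h import *
go(lp(115,-65,140),-.207+np.pi)
go(lp(-80,70,110),-.207+np.pi,.73,-.207)
E
```

```text
time: 18.4
ee_pos: [0.4923, 0.1351, 0.1762]
ft_force: [-0.1, 0.1, 0.8]
clip 0 side 24 [141. 143. 146.]
clip 1 side 24 [ 55.3  58.  147.4]
clip 2 side 24 [ 60.3  96.  116.7]
clip 3 side 24 [59. 60. 63.]
clip 0 wrist 0 
clip 1 wrist 0 
clip 2 wrist 24 [109.3 112.  144.5]
clip 3 wrist 24 [19. 23. 26.]
clip 0 top 24 [ 35.3  47.5 116.4]
clip 1 top 24 [49. 51. 54.]
clip 2 top 24 [47. 50. 54.]
clip 3 top 24 [18.6 31.5 40. ]
t 18.55 at [0.4909 0.1355 0.1754] rows [0.0, -0.728, 0.001] [-0.1413, 0.0047, -0.0785] |d| 0.162
t 18.55 at [0.4909 0.1355 0.1754] rows [0.0, 0.002, 0.001] [-0.0158, 0.1398, 0.0737] |d| 0.159
```

Clip2 is shut (bright in the wrist view) and clip3 is open (dark). Now the same press on clip3.

```bash
python3 steer.py '[[0,0,0,0,0.04,0,0],[0,0,0,0,0.085,0,0],[0,0,0,0,0.125,0,0],[0,0,0,0,0.14,0,0],[0,0,0,0,0.14,0,0]]' | sed -n '1,2p;4p'
python3 steer.py '[[0,0,0,-0.006,0,0.03,0],[0,0,0,-0.012,0,0.055,0],[0,0,0,-0.016,0,0.074,0],[0,0,0,-0.016,0,0.074,0],[0,0,0,-0.016,0,0.074,0]]' | sed -n '1,2p;4p'
python3 - <<'E'
from h import *
print(probe_bus.state()['joints'])
go(lp(-98,70,95),-.207+np.pi,.73,-.207)
go(lp(-110,70,85),-.207+np.pi,.73,-.207)
E
```

```text
time: 19.05
ee_pos: [0.5184, 0.2746, 0.1732]
ft_force: [-0.5, 0.6, -0.9]
time: 19.55
ee_pos: [0.4825, 0.2789, 0.1095]
ft_force: [-0.1, -0.0, -0.2]
[0.32764601 0.88209539 0.37400111 1.71968666 0.34642954 0.41650622]
t 19.55 at [0.4825 0.2789 0.1095] rows [-0.001, -0.001, -0.001] [0.0035, 0.0011, 0.0226] |d| 0.023
t 19.55 at [0.4825 0.2789 0.1095] rows [-0.001, -0.001, -0.001] [0.0057, 0.0011, 0.0381] |d| 0.038
```

```bash
python3 steer.py '[[0,0,0,0.002,0,0.008,0],[0,0,0,0.003,0,0.016,0],[0,0,0,0.004,0,0.023,0],[0,0,0,0.004,0,0.023,0]]' | sed -n '1,2p;4p'
python3 steer.py '[[0,0,0,0,0,0.005,0],[0,0,0,0,0,0.01,0],[0,0,0,0,0,0.015,0],[0,0,0,0,0,0.015,0]]' | sed -n '1,2p;4p'
python3 steer.py '[[0,0,0,-0.002,0,0.005,0],[0,0,0,-0.004,0,0.01,0],[0,0,0,-0.006,0,0.015,0],[0,0,0,-0.007,0,0.019,0],[0,0,0,-0.007,0,0.019,0]]' | sed -n '1,2p;4p'
python3 - <<'E'
from h import *
go(lp(-114,70,65),-.207+np.pi,.73,-.207)
E
```

```text
time: 19.95
ee_pos: [0.4646, 0.2836, 0.0947]
ft_force: [0.6, -0.6, -0.0]
time: 20.35
ee_pos: [0.4551, 0.2859, 0.0832]
ft_force: [0.2, 0.2, 0.6]
time: 20.85
ee_pos: [0.4472, 0.2872, 0.0639]
ft_force: [-0.3, 0.9, 0.3]
t 20.85 at [0.4472 0.2872 0.0639] rows [-0.001, -0.001, -0.0] [-0.0012, 0.0003, -0.0025] |d| 0.003
```

```bash
python3 steer.py '[[0,0,0,0,0,-0.03,0],[0,0,0,0,0,-0.065,0],[0,0,0,0,0,-0.1,0],[0,0,0,0.01,0,-0.12,0],[0,0,0,0.02,0.0,-0.13,0]]' | sed -n '1,2p;4p'
python3 chk.py wrist; python3 chk.py side
python3 - <<'E'
from h import *
go(lp(60,-65,190),-.207+np.pi)
E
```

```text
time: 21.35
ee_pos: [0.5195, 0.2724, 0.1759]
ft_force: [-0.5, 0.3, -0.1]
clip 0 wrist 0 
clip 1 wrist 0 
clip 2 wrist 24 [105.3 196.5 201. ]
clip 3 wrist 24 [101.  106.  136.1]
clip 0 side 24 [209. 210. 212.]
clip 1 side 24 [62.  64.  66.4]
clip 2 side 24 [ 64.  171.  215.4]
clip 3 side 24 [57.  63.5 78. ]
t 21.45 at [0.5187 0.273  0.1767] rows [0.002, -0.727, 0.001] [-0.0685, -0.1355, -0.0791] |d| 0.171
```

Clips 2 and 3 are both shut. Last is clip1, at the far -y corner, with the tool upright again.

```bash
python3 steer.py '[[0,-0.146,0,-0.014,-0.027,-0.016,0],[0,-0.292,0,-0.028,-0.054,-0.032,0],[0,-0.438,0,-0.042,-0.081,-0.048,0],[0,-0.584,0,-0.056,-0.108,-0.064,0],[0,-0.727,0,-0.068,-0.135,-0.079,0]]' | sed -n '1,2p;4p'
python3 steer.py '[[0,0,0,-0.03,0,0,0],[0,0,0,-0.055,0,0,0],[0,0,0,-0.055,0,0.02,0],[0,0,0,-0.055,0,0.05,0],[0,0,0,-0.055,0,0.07,0]]' | sed -n '1,2p;4p'
python3 - <<'E'
from h import *
go(lp(115,-65,105),-.207+np.pi)
E
```

```text
time: 21.95
ee_pos: [0.5915, 0.1183, 0.1885]
ft_force: [0.5, -0.5, 0.2]
time: 22.45
ee_pos: [0.6429, 0.108, 0.1154]
ft_force: [0.6, -0.5, -0.5]
t 22.45 at [0.6429 0.108  0.1154] rows [-0.001, -0.006, 0.001] [-0.0034, 0.0004, 0.0104] |d| 0.011
```

```bash
python3 steer.py '[[0,0,0,0,0,0.008,0],[0,0,0,0,0,0.013,0],[0,0,0,0,0,0.013,0]]' | sed -n '2p;4p'
for k in 1 2 3 4; do python3 steer.py '[[0,0,0,0,0,0.005,0],[0,0,0,0,0,0.01,0],[0,0,0,0,0,0.014,0]]' | sed -n '2p;4p'; done
python3 steer.py '[[0,0,0,0,0,-0.03,0],[0,0,0,0,0,-0.075,0],[0,0,0,0,0,-0.12,0],[0,0,0,0,0,-0.16,0],[0,0,0,0,0,-0.18,0]]' | sed -n '1,2p;4p'
python3 chk.py top; python3 chk.py side
python3 - <<'E'
from h import *
go(lp(0,0,240),-.207+np.pi)
E
```

```text
ee_pos: [0.6448, 0.1082, 0.1051]
ft_force: [-0.6, 0.5, 0.0]
ee_pos: [0.646, 0.1082, 0.0921]
ft_force: [0.3, -0.1, 0.4]
ee_pos: [0.6453, 0.108, 0.0771]
ft_force: [0.7, 0.1, 0.5]
ee_pos: [0.6449, 0.108, 0.0629]
ft_force: [-0.4, -0.0, -0.0]
ee_pos: [0.6448, 0.108, 0.0488]
ft_force: [-0.4, 0.9, 0.2]
time: 24.45
ee_pos: [0.6472, 0.1082, 0.234]
ft_force: [-0.0, 0.6, 0.0]
clip 0 top 24 [51. 53. 54.]
clip 1 top 24 [24.5 73.5 77. ]
clip 2 top 24 [58. 59. 63.]
clip 3 top 24 [42.3 48.  53. ]
clip 0 side 24 [197.3 199.5 200.7]
clip 1 side 24 [183.3 198.  200. ]
clip 2 side 24 [ 60.3  87.  186.4]
clip 3 side 24 [60.  63.  75.7]
t 24.55 at [0.6478 0.1084 0.2337] rows [0.003, 0.005, 0.0] [0.1164, 0.0641, -0.0067] |d| 0.133
```

```bash
python3 steer.py '[[0,0,0,0.03,0.016,-0.013,0],[0,0,0,0.065,0.032,-0.026,0],[0,0,0,0.1,0.048,-0.04,0],[0,0,0,0.135,0.06,-0.054,0],[0,0,0,0.155,0.064,-0.066,0]]' | sed -n '1,2p;4p'
python3 steer.py '[[0,0,0,0,0,0,0],[0,0,0,0,0,0,0],[0,0,0,0,0,0,0]]' | sed -n '1,2p;4p'
python3 chk.py wrist; python3 chk.py top
python3 - <<'E'
from h import *
import cv2
i=cams.camera_info('wrist'); im=cams.camera('wrist'); g=cv2.cvtColor(im,cv2.COLOR_BGR2GRAY)
P=[[s*80,t*105,18] for s in(1,-1) for t in (1,-1)]
u=proj('wrist',place(LID+[0,0,-.004,0],np.array(P)/1000.),i).astype(np.float32)
v=cv2.cornerSubPix(g,u.reshape(-1,1,2).copy(),(7,7),(-1,-1),(3,50,.01)).reshape(-1,2); print(np.round(v-u,1).tolist())
import h; h.proj=lambda n,Q,o=proj:o(n,Q,i)
print(fit({'w':list(zip(P,v))},LID))
E
```

```text
time: 25.05
ee_pos: [0.5044, 0.2033, 0.295]
ft_force: [-0.2, 0.5, -0.4]
time: 25.35
ee_pos: [0.5078, 0.2018, 0.2947]
ft_force: [-0.4, 0.4, -0.3]
clip 0 wrist 24 [ 19.3 201.5 203. ]
clip 1 wrist 24 [ 20.  201.  203.7]
clip 2 wrist 24 [72.  76.5 79. ]
clip 3 wrist 24 [102.6 162.  164. ]
clip 0 top 24 [127. 129. 130.]
clip 1 top 24 [127. 129. 132.]
clip 2 top 24 [42.2 88.  95.7]
clip 3 top 24 [ 56.6  63.5 103.7]
[[0.6000000238418579, -0.699999988079071], [0.699999988079071, -0.4000000059604645], [0.0, 0.0], [0.0, 0.0]]
(array([ 0.54695529,  0.19538613,  0.05024644, -0.20457021]), array([[-0.27578595,  0.15488526],
       [-0.11302581,  0.23301622],
       [-0.00295095, -0.42168374],
       [ 0.358829  ,  0.05276422]]))
```

All four clips show shut, and the lid is still level at the box pose. The robot is clear of everything.

```bash
python3 -c "
from plant import env, cams, probe_bus, ticket
print(ticket.job_done())"
```

```text
the job is handed in; nothing more can be done
None
```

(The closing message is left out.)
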